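# Proof-press the mortar sample

## Task

Take the tall mortar sample out of the wooden rack and set it down, without dropping it, on the bed of the hand press, upright and centred between the two jaws with its long sides facing them, and let go. Then pull the press lever all the way to its stop so that the sample is squeezed, hold it there for about a second, and ease the lever slowly back until it is fully home, never letting it fly back. Leave the sample in the press, and leave the short sample and the white pot where they are.

Things in the scene. Friction and masses are not known exactly. Their poses are not given: they have to be found in the camera images.
- sample: the tall sample: a grey mortar block 60 (x) by 36 (y) by 40 mm high (z), about 0.18 kg, in one of the two places of the wooden rack. Origin: centre of its underside. In the rack its ends (+-x) are hemmed in, so it can be gripped only across its 36 mm width; in the press the jaws stand along its long sides, so it can be held only by its ends, 60 mm apart.
- short_sample: another grey mortar block, 60 by 36 mm but only 20 mm high, in the rack's other place; to be left alone. Origin: centre of its underside.
- rack: fixed wooden rack, 92 (x) by 190 (y) mm: a 12 mm thick floor and two walls, 12 mm thick and 46 mm high above the floor, running along y with 66 mm between them; open at its y ends. The samples lie with their x along the rack's x, about 45 mm either side of its middle. Origin: centre of its underside.
- press: fixed grey hand press; base 130 mm (x) by 250 mm (y = -135 to 115 mm), 30 mm thick, its top is the bed. On it, from -y to +y: fixed steel jaw, gap for the sample, moving steel jaw (sprung nose on a ram), grey housing 70 by 70 mm centred at y = 45 mm, its top 135 mm above the table. Origin: on the table under the base.
- press_seat (a point): middle of the open gap between the jaws, on the bed, 30 mm above the table; axes as the press: jaws close along y. The open gap is 50 mm along y; the jaws are 50 mm long (x) and rise 48 mm above the bed. The bed reaches 65 mm either way along x and is open there. The sample's origin belongs here, its x along this x (either way round).
- press_lever (a joint): angle of the press lever, rad: 0 fully home (nearly upright, leaning 0.09 rad towards the jaws, held by a spring), 1.0 at its stop (swung away from the jaws, towards the press's +y and down). At about 0.7 the moving jaw meets the sample. The spring asks about 3 N at the handle at home, about 15 N at the stop.
- press_pivot (a point): point on the lever's pivot axis in the press's middle plane, 105 mm above the table; axes as the press: the lever turns about x.
- lever_grip (a point): middle of the lever's handle, a black round bar 16 mm thick along the press's x, free for 80 mm; moves with the lever. At lever angle q it lies from the pivot at x = -100 mm, y = 170 mm * sin(q - 0.09), z = 170 mm * cos(q - 0.09) along the press's axes. The bare 12 mm lever rod is 52 mm from this point towards +x.
- pot: white plastic cup 60 mm wide, 60 mm high, standing on the table; to be left alone. Origin: centre of its underside.
Mind the look-alikes: they are no part of the job. Leave any orange or yellow look-alike of the sample alone.

How it is judged (in metres and radians):
On the way, in this order (a step that is already met when the one before it is completed fails the run):
1. the tall sample stands on the press bed between the jaws, centred, let go, the lever still home (x of sample in the frame of press_seat between -0.01 and 0.01 m and y of sample in the frame of press_seat between -0.01 and 0.01 m and z of sample in the frame of press_seat below 0.004 m and angle between sample's own z axis and vertical below 0.1 rad and contact force between the fingers and sample below 0.1 N and value of joint press_lever below 0.1 rad), for 0.2 s.
2. the lever is pulled to its stop (above 0.92 rad) with the sample squeezed (over 6 N) and held so for 0.5 s (value of joint press_lever above 0.92 rad and contact force between sample and press above 6 N), for 0.5 s.
3. the lever is back home (below 0.05 rad) (value of joint press_lever below 0.05 rad), for 0.2 s.
At the end, for the whole second after the job is handed in: The lever is home (below 0.05 rad) and the tall sample rests upright on the press bed between the jaws, within 10 mm of the seat point along both of the press's axes and at rest (value of joint press_lever below 0.05 rad and x of sample in the frame of press_seat between -0.01 and 0.01 m and y of sample in the frame of press_seat between -0.01 and 0.01 m and z of sample in the frame of press_seat below 0.004 m and angle between sample's own z axis and vertical below 0.1 rad and linear speed of sample below 0.02 m/s); the robot touches nothing.
It fails at once if the lever flies back (returns faster than 1.2 rad/s) (velocity of joint press_lever below -1.2 rad/s).
It fails at once if the tall sample is dropped (falls free of the fingers faster than 0.45 m/s) (contact force between the fingers and sample below 0.01 N and linear speed of sample above 0.45 m/s).
It fails at once if the short sample or the pot is moved by more than 30 mm (distance of any of short_sample, pot from where it was at the start of the episode above 0.03 m).
It also fails if it takes over 72 s, if anything falls off the work surface, if the arm or the gripper's body presses on something with over 40 N, if the wrist force passes 120 N, or if a joint passes its speed limit or range.

## Robot

A 6-joint arm with a two-finger parallel gripper is mounted at the origin on the work surface. World frame = base frame: x ahead of the robot, y to its left, z up, the work surface at z = 0. Lengths are in mm, angles in rad, forces in N, time in s.
With the tool pointing down it reaches from about 275 to 750 mm from the base axis. Payload 10.2 kg.
Tool frame: the origin (TCP) lies at the very end of the fingers, on their centre line; the grasp point (between the pads) lies 19 mm behind it (arm.grip_depth is the distance from the TCP to the grasp point, in mm); x points along the fingers, y is the direction in which the jaws open and shut, and the axes are right-handed (so a half turn about x gives the same grasp; the last joint's range is limited). The gripper opens to 88 mm and grips with 3 to 60 N. Pads are 18 mm wide; open, the fingers measure 123 mm over their backs; the gripper's body (75 mm by 187 mm) begins 45 mm behind the grasp point.
Start: joints at [-1.342, 0.313, 1.498, -0, 1.331, -0.223], TCP at [229.196, -472.335, 238.72] pointing down, gripper open.
Joint ranges: [-2.94, 2.94], [-0.97, 2.17], [0.19, 2.56], [-1.23, 4.37], [0.02, 3.11], [-2.88, 2.88]. Speed limits (rad/s): [2.39, 2.39, 3.01, 3.14, 3.14, 3.14].

## Interface

Orientations are given as [roll, pitch, yaw] about the fixed x, y, z axes, in that order (R = Rz(yaw) Ry(pitch) Rx(roll)).
In Python, from bench import arm, claw, eyes, job_done gives the robot as it stands. The module is installed in compiled form; this text tells all that it offers. Calls block until the motion is done:
- arm.move_pose(position, orientation): joint-space move of the TCP to a pose.
- arm.servo_line(position, rot=None, v=150): straight line of the TCP; rot=None keeps the orientation; v is the mean speed in mm/s.
- arm.movej(angles): joint-space move.
- claw.gripper_to(opening): finger opening in mm; the grip force is fixed at half the most; returns when the fingers have stopped.
- arm.sleep(seconds).
- arm.inverse_kinematics(position, orientation): joint angles nearest the present ones, or None.
- arm.sense(): the state.
- eyes.camera(name): name is "scene" or "top" or "wrist"; returns a dict with "image" (400x640x3 uint8, blue, green, red), "range_z" (400x640 float32, mm along the optical axis (not along the pixel's ray), 0 where there is no reading), "fovy" (degrees; the focal length in pixels is half the picture's height over the tangent of half this angle, whatever the lens; pixels are square), "cx", "cy" (the principal point, pixels), "world_to_cam" (4x4, takes a point from world to camera coordinates); the wrist camera has in their place "hand_eye" (4x4, takes a point from camera to tool coordinates, whose origin is the TCP and whose axes are the tool frame's). Camera axes: x right, y down, z forward; pixel columns grow to the right and rows downward; lengths in mm; the calibration is good to about 2 mm. The wrist camera is an equidistant fisheye: a pixel r from the principal point sees the ray r / f radians off the axis. A picture is of the moment at which its call begins: read the wrist's pose just before it.
A pose or a line that the arm cannot do raises arm.Unreachable and nothing moves.
- job_done(): hands the job in, once; it reports no verdict.
The state is a dict: "clock": time; "qpos": joint angles; "qvel": joint speeds; "effort": joint torques, N m; "tool_pos": TCP position; "eef_rot": TCP orientation; "contact_force": force on the tool from outside, world axes, zero at the start; "moment": the same for the moment, N m; "opening": finger opening in mm.
Only numpy, scipy, OpenCV 4.12 (cv2) and the standard library are available. Lean on these libraries where they do the work, as an engineer would, in place of code of your own. Each camera call takes 0.05 s, during which the arm holds its last target. There are 200 camera calls.

## Working session

There is one attempt and no reset: what is moved stays moved. The work goes in short steps, each a Python script; the robot and the scene stay as the last script left them, time stands still between calls to the robot, and variables do not carry over. Pictures are saved under pics/ and viewed, about 8 in all and at most 12, crops included, and the job is handed in when it is done.

```bash
mkdir -p pics; cat > h.py <<'E'
import numpy as np, cv2
from bench import arm, claw, eyes, job_done
def cloud(c):
    h,w=c["range_z"].shape; f=h/2/np.tan(np.radians(c["fovy"])/2)
    v,u=np.mgrid[:h,:w]; z=c["range_z"].astype(float)
    P=np.stack([(u-c["cx"])/f*z,(v-c["cy"])/f*z,z],-1)
    T=np.linalg.inv(c["world_to_cam"]); W=P@T[:3,:3].T+T[:3,3]; W[z==0]=np.nan
    return W
E
python3 - <<'E'
from h import *
for n in("scene","top"):
    c=eyes.camera(n); cv2.imwrite(f"pics/{n}0.png",c["image"]); np.savez(f"{n}0.npz",W=cloud(c),img=c["image"],T=c["world_to_cam"],fovy=c["fovy"],c=[c["cx"],c["cy"]])
    print(n,c["fovy"],c["cx"],c["cy"],(c["range_z"]>0).mean(),np.linalg.inv(c["world_to_cam"]).round(3).tolist())
print(arm.sense(), arm.grip_depth)
E
```

```text
scene 44.66812880088088 320.34434572178384 192.46422437795718 0.99590625 [[-0.11, 0.711, -0.695, 1523.788], [0.994, 0.078, -0.077, -33.754], [-0.001, -0.699, -0.715, 1149.478], [0.0, 0.0, 0.0, 1.0]]
top 48.782599485632474 312.9988639194477 198.13461217239322 0.995921875 [[0.005, -0.998, 0.069, 463.169], [-1.0, -0.004, 0.011, -145.702], [-0.011, -0.069, -0.998, 1255.042], [0.0, 0.0, 0.0, 1.0]]
{'clock': 0.1, 'qpos': array([-1.34236311e+00,  3.13368851e-01,  1.49834069e+00, -1.70255809e-05,
        1.33102767e+00, -2.23392065e-01]), 'qvel': array([ 1.54372185e-03, -2.78320511e-04, -2.82126822e-03, -9.06181031e-04,
       -5.69105760e-04,  7.68891632e-05]), 'effort': array([ 2.10419210e-03, -4.02815008e+01, -2.52643543e+01,  6.95615192e-02,
        3.42805416e-02, -6.27074678e-05]), 'tool_pos': array([ 229.15678494, -472.1003708 ,  238.23888619]), 'eef_rot': array([-1.77974378,  1.56965165,  1.8136782 ]), 'contact_force': array([-0.31602192,  0.50248814,  0.17532782]), 'moment': array([-0.0105884 ,  0.03112447, -0.02813332]), 'opening': 88.08320343911727} 18.700000000000003
```

View pics/top0.png

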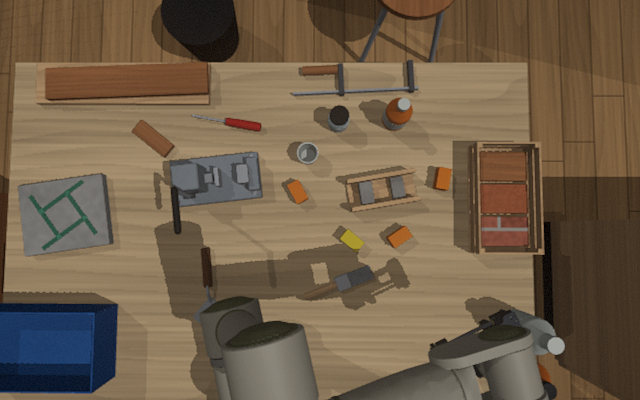

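View pics/scene0.png

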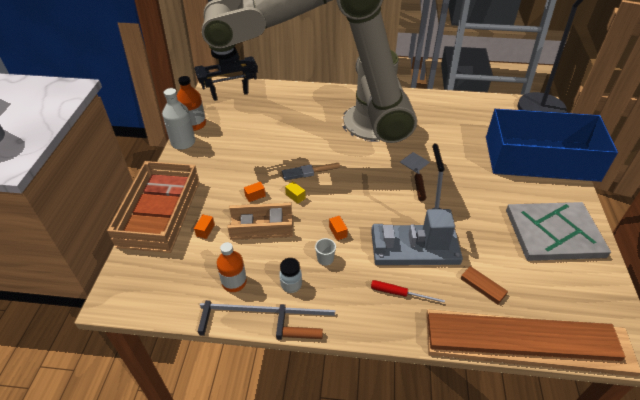

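The top view shows the press at about (215,180) with its housing to the left (+y) and the handle at (176,210). The rack is at (382,188), with samples at (366,190) and (398,187), and the pot is at (307,153). The scene view agrees. Next I'll get metric positions from the depth.

```bash
cat > m.py <<'E'
import numpy as np, cv2
d=np.load("top0.npz"); W=d["W"]
def roi(W,x0,x1,y0,y1,z0,z1):
    m=np.zeros(W.shape[:2],bool); m[y0:y1,x0:x1]=1
    return W[m&(W[...,2]>z0)&(W[...,2]<z1)]
def rect(P,name):
    r=cv2.minAreaRect(P[:,:2].astype(np.float32)); b=cv2.boxPoints(r)
    print(name,len(P),"c",np.round(r[0],1),"size",np.round(r[1],1),"ang",round(r[2],2),"z",np.round(np.percentile(P[:,2],[5,50,95]),1))
t=roi(W,300,330,200,225,-50,50); print("table z",np.median(t[:,2]))
R=(340,425,160,215)
rect(roi(W,*R,10,90),"rack all"); rect(roi(W,*R,50,70),"rack walls top")
rect(roi(W,355,376,178,204,24,80),"left"); rect(roi(W,388,409,174,200,24,80),"right")
for u,v in((366,190),(398,187),(382,188),(368,190),(396,187)): print(u,v,W[v,u].round(1))
B=(160,270,145,212)
rect(roi(W,*B,15,250),"press all"); rect(roi(W,*B,22,38),"bed"); rect(roi(W,*B,120,145),"housing top")
rect(roi(W,*B,68,90),"jaws")
rect(roi(W,155,195,150,250,200,400),"handle")
rect(roi(W,290,325,138,170,40,80),"pot")
big=cv2.resize(d["img"][140:250,150:430],None,fx=2.85,fy=2.85,interpolation=cv2.INTER_CUBIC); cv2.imwrite("pics/crop1.png",cv2.convertScaleAbs(big,alpha=1.5))
E
python3 m.py
```

```text
table z -1.0735541699616533
rack all 1959 c [ 569.7 -322.1] size [ 90.9 189.8] ang 10.04 z [10.7 34.7 59.1]
rack walls top 802 c [ 570.1 -322. ] size [ 90.  189.3] ang 10.0 z [50.7 55.6 60.3]
left 386 c [ 567.3 -274.7] size [68.6 57. ] ang 0.26 z [36.  51.  57.8]
right 339 c [ 578.6 -365.5] size [71.6 55.8] ang 3.77 z [26.6 31.4 57.2]
366 190 [ 568.6 -276.5   53.9]
398 187 [ 579.7 -368.4   27.8]
382 188 [ 578.3 -326.4   10.4]
368 190 [ 568.6 -281.9   53.7]
396 187 [ 579.2 -362.1   32.2]
press all 4073 c [623.  159.9] size [180.2 275.2] ang 6.26 z [ 24.  32. 135.]
bed 2096 c [621.6 158.4] size [176.5 270.8] ang 6.45 z [24.4 28.7 33. ]
housing top 740 c [584.9 198.8] size [89.1 71.3] ang 4.98 z [126.5 133.  137. ]
jaws 378 c [598.7 110.2] size [ 68.  132.9] ang 2.91 z [69.9 76.5 82.2]
handle 378 c [501.9 173.4] size [106.3  17.2] ang 6.97 z [238.7 278.9 283. ]
pot 138 c [ 669.6 -114.3] size [57.4 58. ] ang 19.5 z [44.2 57.1 62.3]
```

View pics/crop1.png

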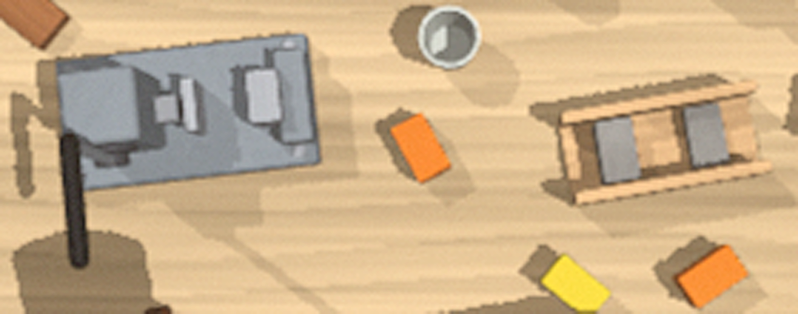

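The left sample's top is at z≈54, so it is the tall one, and the rack is at (570,-322) with a 10° yaw. I'll move over the rack and the press for close wrist views, checking IK for the lever arc as I go.

```bash
cat >> h.py <<'E'
def down(adeg): # tool pointing down, jaws along world angle adeg
    return [0,np.pi/2,np.radians(adeg-90)]
from scipy.spatial.transform import Rotation as Ro
def pose(s): 
    T=np.eye(4); T[:3,:3]=Ro.from_euler("xyz",s["eef_rot"]).as_matrix(); T[:3,3]=s["tool_pos"]; return T
def wrist(name):
    T=pose(arm.sense()); c=eyes.camera("wrist"); h,w=c["range_z"].shape
    f=h/2/np.tan(np.radians(c["fovy"])/2); v,u=np.mgrid[:h,:w]; dx,dy=u-c["cx"],v-c["cy"]
    r=np.hypot(dx,dy)+1e-9; t=np.minimum(r/f,1.5); z=c["range_z"].astype(float)
    P=np.stack([dx/r*np.tan(t)*z,dy/r*np.tan(t)*z,z],-1)
    M=T@c["hand_eye"]; W=P@M[:3,:3].T+M[:3,3]; W[z==0]=np.nan
    cv2.imwrite(f"pics/{name}.png",c["image"]); np.savez(f"{name}.npz",W=W,img=c["image"],M=M,f=f,c=[c["cx"],c["cy"]])
    return W,c["image"]
E
python3 - <<'E'
from h import *
arm.move_pose([562,-278,200],down(-80)); print(arm.sense()["qpos"].round(2))
wrist("w_rack")
for a in (6.5,-173.5):
    q=arm.inverse_kinematics([600,120,250],down(a)); print(a,q)
E
```

```text
[-0.65  0.57  1.22 -0.    1.35  0.75]
6.5 [ 6.16290755e-03  5.01963743e-01  1.19365062e+00 -4.44089210e-16
  1.44597829e+00 -1.07283494e-01]
-173.5 None
```

View pics/w_rack.png

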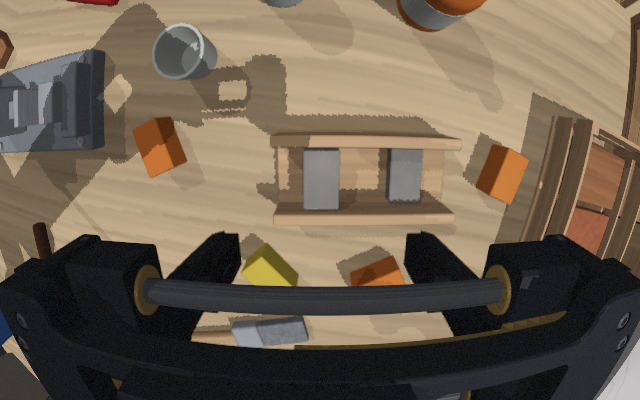

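The tall sample is at about (321,179), the short one at (404,174), and the walls are at rows 141 and 216. Now I'll measure the sample, then go to the press view.

```bash
python3 - <<'E'
from h import *
from m import roi,rect
d=np.load("w_rack.npz");W=d["W"];img=d["img"]
hsv=cv2.cvtColor(img,cv2.COLOR_BGR2HSV)
m=np.zeros(W.shape[:2],bool); m[140:220,290:350]=1
m&=(hsv[...,1]<50)&(W[...,2]>44)&(W[...,2]<60)
rect(W[m],"tall"); rect(roi(W,265,470,125,228,50,66),"walls")
arm.move_pose([560,100,330],down(6.5)); print(arm.sense()["clock"])
wrist("w_press")
E
```

```text
table z -1.0735541699616533
rack all 1959 c [ 569.7 -322.1] size [ 90.9 189.8] ang 10.04 z [10.7 34.7 59.1]
rack walls top 802 c [ 570.1 -322. ] size [ 90.  189.3] ang 10.0 z [50.7 55.6 60.3]
left 386 c [ 567.3 -274.7] size [68.6 57. ] ang 0.26 z [36.  51.  57.8]
right 339 c [ 578.6 -365.5] size [71.6 55.8] ang 3.77 z [26.6 31.4 57.2]
366 190 [ 568.6 -276.5   53.9]
398 187 [ 579.7 -368.4   27.8]
382 188 [ 578.3 -326.4   10.4]
368 190 [ 568.6 -281.9   53.7]
396 187 [ 579.2 -362.1   32.2]
press all 4073 c [623.  159.9] size [180.2 275.2] ang 6.26 z [ 24.  32. 135.]
bed 2096 c [621.6 158.4] size [176.5 270.8] ang 6.45 z [24.4 28.7 33. ]
housing top 740 c [584.9 198.8] size [89.1 71.3] ang 4.98 z [126.5 133.  137. ]
jaws 378 c [598.7 110.2] size [ 68.  132.9] ang 2.91 z [69.9 76.5 82.2]
handle 378 c [501.9 173.4] size [106.3  17.2] ang 6.97 z [238.7 278.9 283. ]
pot 138 c [ 669.6 -114.3] size [57.4 58. ] ang 19.5 z [44.2 57.1 62.3]
tall 2181 c [ 565.3 -278.2] size [63.1 35.2] ang 9.16 z [51.2 52.7 53.8]
walls 6935 c [ 574.8 -323.6] size [ 89.8 189.2] ang 9.81 z [51.6 57.9 59.6]
3.075
```

View pics/w_press.png

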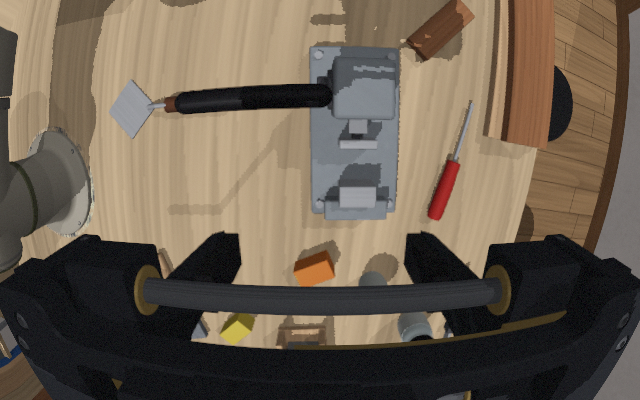

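The press is seen from above: base columns 311–398 and rows 47–215, moving jaw at row 145, fixed jaw at rows 186–209, and handle at rows 90–103 running left from column 330. Next I'll extract the jaw faces and the yaw.

```bash
sed -i '/^t=roi/,$d' m.py; python3 - <<'E'
from h import *
from m import roi,rect
W=np.load("w_press.npz")["W"]
rect(roi(W,300,405,40,225,24,150),"base")
rect(roi(W,300,405,40,225,24,36),"bed")
rect(roi(W,330,400,50,125,128,142),"housing")
rect(roi(W,330,390,135,158,70,84),"movjaw")
rect(roi(W,330,390,175,215,70,84),"fixjaw")
H=roi(W,170,340,75,115,200,300); rect(H,"handle")
# jaw tops in press frame at yaw
for v in range(136,214,4): print(v,W[v,358].round(1))
E
```

```text
base 14476 c [603.5 144.5] size [131.  248.2] ang 6.6 z [ 29.4  32.6 136.2]
bed 7514 c [603.5 144.5] size [131.  248.2] ang 6.6 z [29.1 30.7 32.3]
housing 3813 c [595.8 199.2] size [72.9 70.2] ang 6.82 z [132.1 135.5 136.9]
movjaw 370 c [605.7 131.1] size [48.8 11.8] ang 7.4 z [74.  78.5 79.9]
fixjaw 844 c [613.7  60.3] size [49.3 30.3] ang 6.61 z [73.2 78.7 80. ]
handle 3677 c [506.  172.7] size [107.   16.4] ang 6.39 z [277.5 281.7 283.6]
136 [605.  140.   65.1]
140 [604.2 135.7  77.4]
144 [604.6 130.7  79.4]
148 [605.3 125.4  78.7]
152 [612.2 114.5  31.4]
156 [613.2 108.4  29.9]
160 [613.9 102.6  30.3]
164 [614.9  96.6  29.5]
168 [615.4  91.   31.7]
172 [616.   85.3  32.7]
176 [617.3  78.7  29.7]
180 [616.3  75.5  42.8]
184 [613.7  75.   66.1]
188 [612.8  72.2  77.6]
192 [613.5  66.8  78. ]
196 [614.1  61.7  79.6]
200 [615.   55.8  78.4]
204 [616.   49.9  77.4]
208 [619.3  39.5  62.1]
212 [620.2  33.5  61.7]
```

The geometry agrees with the given sizes: press yaw 6.6°, gap 50.2 mm, seat ≈ (608.7, 99.8), pivot at press y = 45. I'll pick the sample, set it down on clear table and regrip it by its ends.

```bash
cat >> h.py <<'E'
YAW=6.6
def P(x,y,z):
    c,s=np.cos(np.radians(YAW)),np.sin(np.radians(YAW)); return np.array([602.4+c*x-s*y,154.4+s*x+c*y,z])
def st(t=""):
    s=arm.sense(); print(t,round(s["clock"],2),s["tool_pos"].round(1),"F",s["contact_force"].round(1),"open",round(s["opening"],1)); return s
E
python3 - <<'E'
from h import *
arm.move_pose([565,-278,150],down(-80.2)); claw.gripper_to(66)
arm.servo_line([565,-278,17.5],v=100); st("at rack")
claw.gripper_to(20); s=st("grip")
if not 33<s["opening"]<39: raise SystemExit("bad grip")
arm.servo_line([565,-278,130],v=100); st("lift")
D=down(YAW-90)
arm.move_pose([500,-30,100],D)
arm.servo_line([500,-30,9],v=100); st(); arm.servo_line([500,-30,6],v=30); st("down")
claw.gripper_to(70); arm.servo_line([500,-30,120],v=150); st()
arm.move_pose([470,-30,150],down(YAW)); wrist("w_table")
E
```

```text
at rack 6.65 [ 565.3 -278.2   18.1] F [-0.2 -0.9  0.3] open 66.2
grip 7.21 [ 565.  -277.9   17.6] F [0.3 0.3 0.8] open 35.3
lift 8.48 [ 564.7 -277.8  129.2] F [-0.1  0.5 -2.1] open 35.9
 10.55 [500.4 -30.2   9.5] F [ 0.4  0.2 -1.6] open 35.9
down 10.8 [500.  -30.    6.1] F [ 0.1  0.7 -2.8] open 35.7
 12.37 [499.5 -29.9 119.2] F [-0.3 -0.3 -0.8] open 69.7
```

View pics/w_table.png

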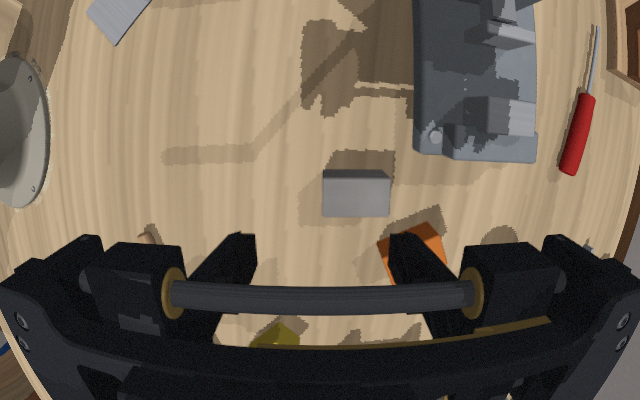

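The sample stands upright and square on the table (top face at about 322–390 × 178–217). I'll measure it and regrip it by the ends.

```bash
python3 - <<'E'
from h import *
from m import roi,rect
W=np.load("w_table.npz")["W"]
rect(roi(W,315,397,160,222,35,46),"sample")
claw.gripper_to(86)
arm.move_pose([500,-30,80],down(YAW)); arm.servo_line([500,-30,6],v=100); st("at")
claw.gripper_to(45); s=st("grip")
if not 56<s["opening"]<63: raise SystemExit("bad grip")
arm.servo_line([500,-30,150],v=100); st("lift")
t=P(0,-54.7,0)
arm.servo_line([t[0],t[1],150],v=200); wrist("w_over"); st("over",)
print(t)
E
```

```text
sample 2713 c [501.9 -30.1] size [58.9 35.8] ang 6.76 z [39.1 40.7 41.8]
at 15.56 [500.4 -30.1   6.7] F [-0.2  0.5 -0.5] open 85.7
grip 16.07 [500.1 -30.    6.2] F [0.1 0.8 2.4] open 59.5
lift 17.66 [499.7 -29.9 149.4] F [-0.1 -0.4 -2. ] open 59.2
over 18.71 [608.3  99.4 150. ] F [ 1.1 -0.4 -2.2] open 59.9
[608.68706213 100.06250972   0.        ]
```

View pics/w_over.png

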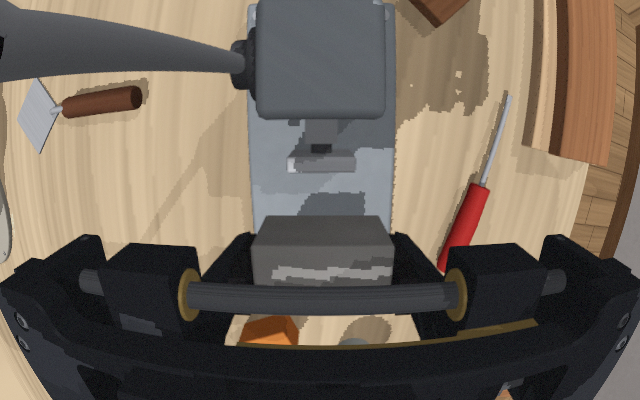

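The held sample (columns 253–392) lines up with the moving jaw (289–355, centre 322), and the lever is untouched. Lowering it now.

```bash
python3 - <<'E'
from h import *
t=P(0,-54.7,0)
arm.servo_line([t[0],t[1],90],v=100); st()
arm.servo_line([t[0],t[1],40],v=50); st()
z=38.
while z>34.5:
    arm.servo_line([t[0],t[1],z],v=20); s=st(); z-=1
    if s["contact_force"][2]>4: break
claw.gripper_to(74); st("open"); arm.sleep(.4)
arm.servo_line([t[0],t[1],100],v=80); arm.servo_line([t[0]-40,t[1]-10,200],v=200); st("up"); 
W,i=wrist("w_placed")
c=eyes.camera("scene"); cv2.imwrite("pics/s2.png",c["image"])
# lever path check by IK
G=arm.grip_depth
for q in (0,.3,.6,.9,1.0):
    for sg in (1,-1):
        b=q-.09; R=Ro.from_euler("z",YAW,degrees=True).as_matrix()@np.array([[0,-1,0],[0,0,0],[0,0,0]]) 
        x=np.array([0,-np.sin(b),-np.cos(b)]); y=sg*np.array([0,np.cos(b),-np.sin(b)]); z=np.cross(x,y)
        M=Ro.from_euler("z",YAW,degrees=True)*Ro.from_matrix(np.stack([x,y,z],1))
        p=P(-100,45+170*np.sin(b),105+170*np.cos(b))+M.apply([G,0,0])
        print(q,sg,p.round(0),np.round(v,2) if (v:=arm.inverse_kinematics(p,M.as_euler("xyz"))) is not None else None)
E
```

```text
19.46 [609.1 100.   90.7] F [ 0.  -1.1 -1.8] open 59.9
 20.61 [608.9 100.1  40.4] F [ 0.9 -0.1 -2.3] open 59.8
 20.86 [608.7 100.1  38. ] F [ 0.2 -0.8 -2.4] open 59.8
 21.11 [608.7 100.1  36.9] F [-0.1 -0.2 -2.8] open 59.6
 21.36 [608.8 100.1  36.2] F [-0.  -0.   0.4] open 59.8
 21.61 [608.9 100.1  36.2] F [-4.8  0.1  8. ] open 59.5
open 22.02 [608.7 100.1  34.8] F [ 0.2 -0.3 -1. ] open 74.1
up 24.07 [568.4  90.1 198.7] F [ 0.6  0.5 -0.1] open 74.2
0 1 [499. 174. 256.] [ 0.07  0.3   1.47  0.09  1.37 -1.63]
0 -1 [499. 174. 256.] [0.07 0.3  1.47 0.09 1.37 1.51]
0.3 1 [494. 219. 253.] [ 0.3   0.38  1.38 -0.21  1.42 -1.36]
0.3 -1 [494. 219. 253.] [ 0.3   0.38  1.38 -0.21  1.42  1.79]
0.6 1 [489. 261. 237.] [ 0.48  0.52  1.27 -0.47  1.54 -1.14]
0.6 -1 [489. 261. 237.] [ 0.48  0.52  1.27 -0.47  1.54  2.  ]
0.9 1 [485. 296. 209.] [ 0.62  0.71  1.16 -0.69  1.7  -1.  ]
0.9 -1 [485. 296. 209.] [ 0.62  0.71  1.16 -0.69  1.7   2.14]
1.0 1 [484. 306. 198.] [ 0.65  0.78  1.12 -0.76  1.76 -0.97]
1.0 -1 [484. 306. 198.] [ 0.65  0.78  1.12 -0.76  1.76  2.17]
```

View pics/w_placed.png

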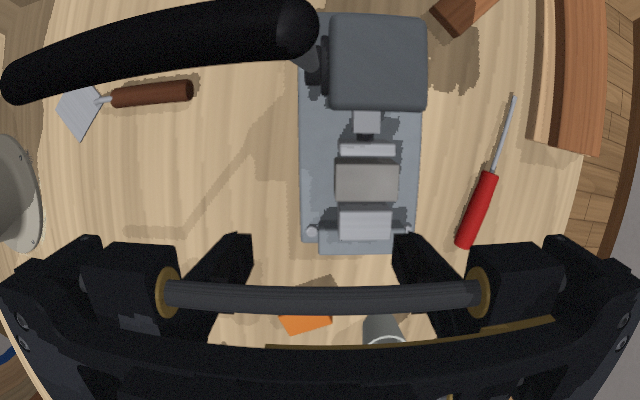

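The sample stands between the jaws (335–399 × 165–200) with gaps on both sides, and the lever is still home. I'll verify that numerically, then take the lever in a loose cage grip and follow its arc with the tool tilting along.

```bash
cat >> h.py <<'E'
def lever(q,back=0):
    b=q-.09; x=np.array([0,-np.sin(b),-np.cos(b)]); y=np.array([0,np.cos(b),-np.sin(b)])
    M=Ro.from_euler("z",YAW,degrees=True)*Ro.from_matrix(np.stack([x,y,np.cross(x,y)],1))
    return P(-100,45+170*np.sin(b),105+170*np.cos(b))+M.apply([arm.grip_depth-back,0,0]), M.as_euler("xyz")
def go(q,v=40): p,r=lever(q); arm.servo_line(p,r,v=v)
def tang(q): # force on the tool along the lever's tangent
    b=q-.09; F=arm.sense()["contact_force"]; e=P(0,np.cos(b),-np.sin(b))-P(0,0,0); return F@e
E
python3 - <<'E'
from h import *
from m import roi,rect
W=np.load("w_placed.npz")["W"]
S=roi(W,330,404,163,203,66,75); rect(S,"sample top"); print("seat",P(0,-54.7,30))
arm.servo_line([540,90,350],v=250)
p,r=lever(0,back=75); arm.move_pose(p,r); claw.gripper_to(50); st("above")
p,r=lever(0); arm.servo_line(p,r,v=120); st("on bar")
claw.gripper_to(21); st("caged")
for q in (.1,.2,.3): go(q); st(f"q{q} tang {tang(q):.1f}")
c=eyes.camera("scene"); cv2.imwrite("pics/s3.png",c["image"][100:300,330:530].repeat(3,0).repeat(3,1))
E
```

```text
sample top 2460 c [610.4  99.4] size [59.5 36.5] ang 6.72 z [69.2 70.7 71.8]
seat [608.68706213 100.06250972  30.        ]
above 26.78 [500.2 167.4 330.4] F [-0.3 -0.1 -1. ] open 50.2
on bar 27.56 [499.8 174.1 256.5] F [ 0.1 -0.5  0.6] open 50.1
caged 28.15 [499.5 174.1 255.7] F [-0.5  0.2 -1. ] open 21.1
q0.1 tang -3.3 28.68 [497.8 188.9 256.2] F [ 1.4 -3.2 -1.1] open 20.7
q0.2 tang -4.8 29.2 [496.  203.8 255.4] F [ 0.5 -4.9 -1. ] open 21.2
q0.3 tang -5.0 29.73 [494.3 218.5 253.1] F [-0.4 -5.1  0.6] open 21.1
```

View pics/s3.png

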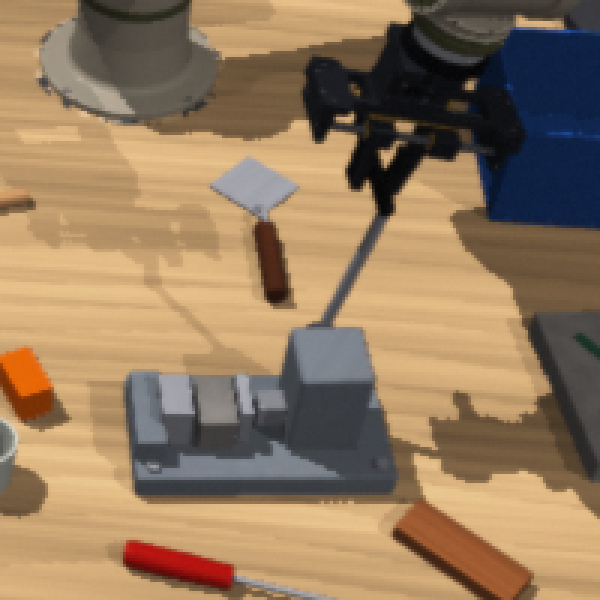

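The lever is caged and moving, with spring force as expected (about 5 N at 0.3), and the sample is undisturbed. Continuing to the stop, holding there, then easing back.

```bash
python3 - <<'E'
from h import *
for q in (.4,.5,.6,.7,.8,.9,.96,1.0,1.02,1.04,1.06):
    go(q); t=tang(q); print(q,round(t,1),arm.sense()["opening"].round(1))
    if q>=1.0 and t<-24: break
Q=q; arm.sleep(1.0); st(f"held at {Q} tang {tang(Q):.1f}")
c=eyes.camera("scene"); cv2.imwrite("pics/s4.png",c["image"][100:300,330:530].repeat(3,0).repeat(3,1))
for q in np.arange(.9,-.01,-.1): go(q,35); print(round(q,1),round(tang(q),1),end="; ")
go(-.02,25); st(f"home {tang(0):.1f}")
E
```

```text
Traceback (most recent call last):
AttributeError: 'float' object has no attribute 'round'
```

```bash
python3 - <<'E'
from h import *
for q in (.5,.6,.7,.8,.9,.96,1.0,1.02,1.04,1.06):
    go(q); t=tang(q); print(q,round(t,1),end="; ")
    if q>=1.0 and t<-24: break
Q=q; arm.sleep(1.0); st(f"held at {Q} tang {tang(Q):.1f}")
c=eyes.camera("scene"); cv2.imwrite("pics/s4.png",c["image"][100:300,330:530].repeat(3,0).repeat(3,1))
for q in np.arange(.9,-.01,-.1): go(q,35); print(round(q,1),round(tang(q),1),end="; ")
go(-.02,25); st(f"home {tang(0):.1f}")
E
```

```text
0.5 -7.6; 0.6 -7.8; 0.7 -9.5; 0.8 -10.6; 0.9 -11.6; 0.96 -13.3; 1.0 -14.0; 1.02 -14.0; 1.04 -17.6; 1.06 -32.2; held at 1.06 tang -31.1 35.35 [483.9 308.4 195. ] F [ -5.3 -21.8  23.2] open 20.7
0.9 -11.7; 0.8 -11.2; 0.7 -9.9; 0.6 -9.0; 0.5 -7.3; 0.4 -6.6; 0.3 -5.8; 0.2 -5.9; 0.1 -3.9; 0.0 -0.5; home 5.4 41.77 [499.6 172.1 255.6] F [-1.1  5.2  1.3] open 20.5
```

View pics/s4.png

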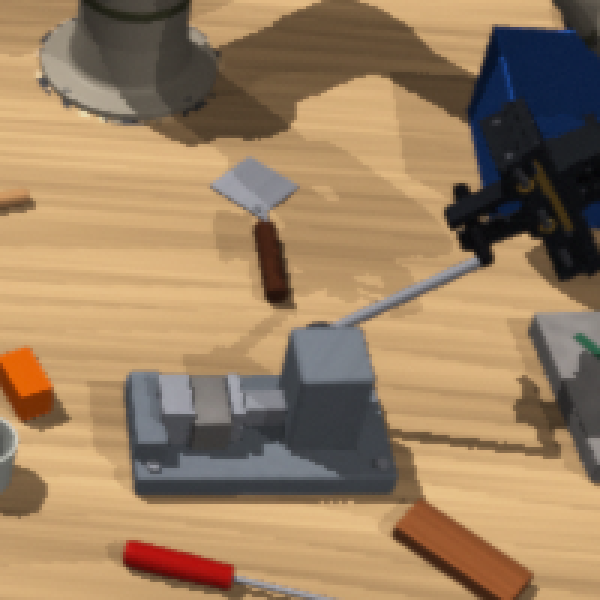

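The stop was clear: force jumped from 14 to 32 N with the sample clamped between the jaws, and the return was smooth to home. I'll release, retreat and check.

```bash
python3 - <<'E'
from h import *
from m import roi,rect
go(0,25); claw.gripper_to(50)
p,r=lever(0,back=90); arm.servo_line(p,r,v=120); st("clear")
arm.move_pose([560,100,330],down(6.5)); st()
W,i=wrist("w_end")
rect(roi(W,330,390,135,200,66,75),"sample top?"); H=roi(W,170,340,75,115,200,300); rect(H,"handle")
for v in range(140,200,4): print(v,W[v,358].round(1))
cv2.imwrite("pics/w_end_c.png",cv2.resize(i[30:230,230:430],None,fx=3,fy=3))
E
```

```text
clear 43.53 [500.2 166.1 344.5] F [-0.2  0.5 -0.2] open 50.0
 44.87 [559.9 100.2 329.9] F [-0.9 -0.5 -0.6] open 49.6
sample top? 1243 c [610.  98.] size [60.6 79.5] ang 9.48 z [69.  70.6 72.4]
handle 3597 c [506.1 172.5] size [106.1  15.8] ang 6.84 z [277.8 281.7 283.5]
140 [604.  136.8  76.4]
144 [604.5 131.8  78.4]
148 [605.1 126.6  78.6]
152 [612.2 115.6  30.5]
156 [611.8 111.   39.5]
160 [608.5 109.7  69.8]
164 [609.  104.5  71.2]
168 [609.8  99.1  71.1]
172 [610.6  93.7  70.9]
176 [611.3  88.3  71.2]
180 [612.3  82.6  69.9]
184 [613.   77.1  70.1]
188 [612.6  73.7  78.8]
192 [613.5  67.9  77.8]
196 [614.4  62.3  77.4]
```

View pics/w_end_c.png

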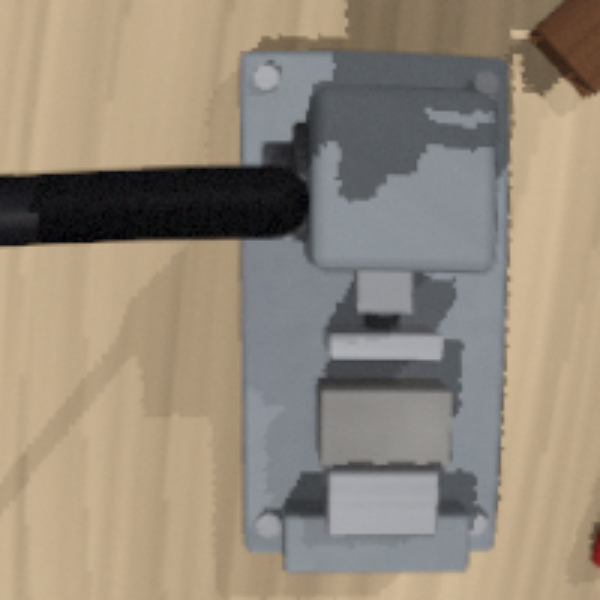

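The handle is back at its starting place: (506.1,172.5) against (506.0,172.7). The sample rests upright against the fixed jaw, about 7 mm off the seat, which is inside the 10 mm limit. Handing in.

```bash
python3 - <<'E'
from h import *
job_done(); st()
E
```

```text
the job is handed in; nothing more can be done
the job is handed in; nothing more can be done
```

The job is done and handed in at about 45 s on the robot clock. `job_done` gives no verdict, so whether it passed is not confirmed.

- **Placing:** I gripped the tall sample across its width in the rack, stood it on clear table, and regripped it by its ends. I then set it in the press and let go. It measured within about 2 mm of the seat point, with its top 70.7 mm above the table (70 expected) and the lever still home.
- **Pressing:** With the handle loosely caged in the fingers, I followed its arc to the stop. Force rose smoothly to 14 N, then jumped to 32 N at the stop. I held it there 1 s and eased it back over about 6 s, with the finger in contact the whole way.
- **Last checks:**
  - The handle is back within 0.3 mm of where it started.
  - The sample is upright on the bed, pushed by the squeeze against the fixed jaw. It is about 7 mm off the seat along the press's y, inside the 10 mm limit.
  - The gripper is clear of everything.
- **Not checked or went wrong:**
  - My final automatic rectangle fit of the sample top also picked up parts of the jaws (it gave 80 mm where 36 mm is right). I took the final position from one column of depth readings and the picture instead.
  - I did not re-measure the short sample or the pot at the end. I saw no contact with either.
  - One script stopped on a print error partway through the pull, with the lever held. I resumed from that point and nothing in the scene was affected.

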